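# Knock a plaster fossil cast out of its mould

## Robot

A 7-joint arm with a two-finger parallel gripper is mounted at the origin on the work surface. World frame = base frame: x ahead of the robot, y to its left, z up, the work surface at z = 0. Lengths are in m, angles in rad, forces in N, time in s.
With the tool pointing down it reaches from about 0.4 to 0.85 m from the base axis. Payload 6.9 kg.
Tool frame: the origin (TCP) lies midway between the tips of the shut fingers; the grasp point (between the pads) lies behind it (ctrl.pinch_z is the z of the grasp point in the tool frame, in m); z points along the fingers, y is the direction in which the jaws open and shut (so a half turn about z gives the same grasp; the last joint's range is limited). The gripper opens to 85 mm and grips with 20 to 120 N. Pads are 22 mm wide; open, the fingers measure 114 mm over their backs; the gripper's body (76 mm by 85 mm) begins 54 mm behind the grasp point. The pads swing forward as they close: fully open they stand 13 mm farther back than shut.
Start: joints at [-1.222, 0.507, -0.238, 1.5, 0.126, 1.149, -0.155], TCP at [0.15, 0.607, 0.231] pointing down, gripper open.
Joint ranges: [-3.08, 3.08], [-0.24, 2.05], [-1.43, 1.35], [0, 2.5], [-1.52, 4.66], [0.17, 1.96], [-2.89, 2.89]. Speed limits (rad/s): [2.39, 2.39, 3.14, 3.14, 3.14, 3.14, 3.14].

## Interface

Orientations are given as a unit quaternion [w, x, y, z].
In Python, from station import ctrl, get_state, vision, ticket, models gives the robot as it stands. Calls block until the motion is done:
- ctrl.movep(position, orientation): joint-space move of the TCP to a pose.
- ctrl.movel(position, frame=None, max_speed=0.15): straight line of the TCP; frame=None keeps the orientation; max_speed is the mean speed in m/s.
- ctrl.set_joints(angles): joint-space move.
- ctrl.ungrasp() and ctrl.close_gripper(force=None): open the fingers fully, or close them until they stop; force is the grip in N (None keeps the last).
- ctrl.pause(seconds).
- ctrl.ik(position, orientation): joint angles nearest the present ones, or None.
- get_state(): the state.
- vision.grab_frame(name): name is "scene" or "top" or "wrist"; returns (picture, depth): 480x640x3 uint8, blue, green, red; 480x640 float32, m along the optical axis (not along the pixel's ray), 0 where there is no reading.
- vision.camera_info(name): a dict with "mtx" (3x3 intrinsics, pixels), "R" (3x3) and "t" (3): a world point X has camera coordinates R X + t; the wrist camera has in their place "hand_eye" (4x4, takes a point from camera to tool coordinates, whose origin is the TCP and whose axes are the flange's). Camera axes: x right, y down, z forward; pixel columns grow to the right and rows downward; lengths in m; the calibration is good to about 2 mm. The wrist camera is an equidistant fisheye: a pixel r from the principal point sees the ray r / f radians off the axis. A picture is of the moment at which its call begins: read the wrist's pose just before it. camera_info takes no time and is no camera call.
A pose or a line that the arm cannot do raises ctrl.Unreachable and nothing moves.
- ticket.close_job(): hands the job in, once; it reports no verdict.
Trained networks look in the newest picture that a camera, given by its name, has taken for a name from the list of things; names that differ only in an ending like _2 or _b are one class to them, and where a whole thing is asked for, a point or a joint stands for the part that bears it (a point fixed in the world has none). Each returns a list of dicts, best first, with "p" (0 to 1); they miss things now and then, are a little off and sometimes report something else, mostly with a low value. They report only what shows in the picture. A call takes as long as a camera call.
- models.recognise(camera, target): "point" ([column, row] in pixels, amid what is visible of it).
- models.masks_of(camera, target): "mask" (480x640 bool, what is visible of it) and "point" ([column, row] in pixels, amid what is visible of it).
The state is a dict: "time": time; "qpos": joint angles; "qd": joint speeds; "tau": joint torques, N m; "tcp_pos": TCP position; "eef_rot": TCP orientation; "contact_force": force on the tool from outside, world axes, zero at the start; "wrist_torque": the same for the moment, N m; "width": finger opening in m.
Only numpy, scipy, OpenCV 4.12 (cv2) and the standard library are available. Lean on these libraries where they do the work, as an engineer would, in place of code of your own. Each camera call takes 0.05 s, during which the arm holds its last target.

## Task

A round plaster fossil cast is stuck in the pocket of one of the two aluminium demoulding stands; the other stand is empty. Raise the lift handle of the stand that holds the cast, so that its knockout rod pushes the cast up clear of the pocket, then pick the cast up and set it down (do not drop it) flat on the floor of the square steel tray. Leave the handle of the empty stand alone, and keep the tray flat on the table.

Things in the scene. Friction and masses are not known exactly. Their poses are not given: they have to be found in the camera images.
- lift_handle (a point): Grip point on the full stand's lift handle, a dark steel tab 30 mm along its x, 14 mm along its y (pinch), 42 mm tall; the point is mid-tab, 12 mm below its top, 70 mm above the table when down. +x points to the pocket's axis, 85 mm away (stand's wall 43 mm away); z up. Slides straight up, 36 mm to a stop, takes about 5 N, stays where left; its rod lifts the cast by as much.
- cast: Plaster disc, spiral fossil relief (2 mm) on top, 44 mm diameter, 24 mm thick, 50 g; origin: centre of its underside, z up. Starts in the pocket (46 mm wide, 24 mm deep) in the top of a fixed block 84 x 84 mm, 88 mm high, its face flush with the block's top. Handle fully up: its underside is 12 mm above the block, resting on the 22 mm rod. A twin on the table is not meant.
- tray: Shallow square steel tray, loose on the table, 120 x 120 mm outside, 16 mm high, walls and floor 4 mm thick; origin at the centre of its underside, x and y along its sides, z up.
- spare_handle (a point): The same point on the lift handle of the empty stand, which is built alike and also fixed; to be left alone. It may start up to 10 mm raised.

How it is judged:
By the outcome, as a careful person would: the job done as asked, in the order asked, and still so for the second after the job is handed in, with the robot touching nothing.
It also fails if it takes over 51 s, if anything falls off the work surface, if the arm or the gripper's body presses on something with over 40 N, if the wrist force passes 120 N, or if a joint passes its speed limit or range.

## Working session

There is one attempt and no reset: what is moved stays moved. The work goes in short steps, each a Python script; the robot and the scene stay as the last script left them, time stands still between calls to the robot, and variables do not carry over. Pictures are saved under pics/ and viewed, and the job is handed in when it is done.

```bash
ls; mkdir -p pics; python3 - <<'E'
from station import ctrl, get_state, vision, ticket, models
import cv2, numpy as np
s=get_state(); print({k:np.round(v,3) for k,v in s.items()}, ctrl.pinch_z)
for n in ("scene","top"):
    im,d=vision.grab_frame(n); cv2.imwrite(f"pics/{n}0.png",im)
    np.save(f"{n}_d0.npy",d)
    ci=vision.camera_info(n); print(n,{k:np.round(v,3).tolist() if not isinstance(v,str) else v for k,v in ci.items()})
    for t in ("lift_handle","cast","tray","spare_handle"):
        print(t,[(np.round(r["point"]).tolist(),round(float(r["p"]),2)) for r in models.recognise(n,t)])
print(get_state()["time"])
E
```

```text
pics
{'time': np.float64(0.0), 'qpos': array([-1.223,  0.508, -0.238,  1.501,  0.126,  1.149, -0.155]), 'qd': array([ 0.002,  0.001,  0.001,  0.001, -0.001, -0.002,  0.001]), 'tau': array([ 1.0000e-03, -6.2060e+01, -2.1860e+00, -2.4965e+01,  1.3000e-02,
        1.2000e-02, -0.0000e+00]), 'tcp_pos': array([0.15 , 0.606, 0.23 ]), 'eef_rot': array([-0.   ,  0.121,  0.993, -0.001]), 'contact_force': array([0.067, 0.184, 0.013]), 'wrist_torque': array([0.005, 0.009, 0.024]), 'width': np.float64(0.085)} -0.0187
scene {'mtx': [[509.799, 0.0, 321.821], [0.0, 509.799, 237.793], [0.0, 0.0, 1.0]], 'R': [[0.449, 0.894, -0.003], [0.74, -0.374, -0.559], [-0.5, 0.248, -0.829]], 't': [-0.219, -0.346, 1.036]}
lift_handle [([440.0, 158.0], 0.91)]
cast [([471.0, 190.0], 0.82)]
tray [([355.0, 301.0], 0.64)]
spare_handle [([176.0, 294.0], 0.56)]
top {'mtx': [[594.875, 0.0, 317.493], [0.0, 594.875, 232.303], [0.0, 0.0, 1.0]], 'R': [[-0.017, -0.999, 0.03], [-0.995, 0.014, -0.098], [0.098, -0.032, -0.995]], 't': [-0.01, 0.531, 0.935]}
lift_handle [([162.0, 273.0], 0.79)]
cast [([162.0, 223.0], 0.55)]
tray [([304.0, 194.0], 0.98)]
spare_handle [([441.0, 248.0], 0.61)]
0.5
```

View pics/scene0.png

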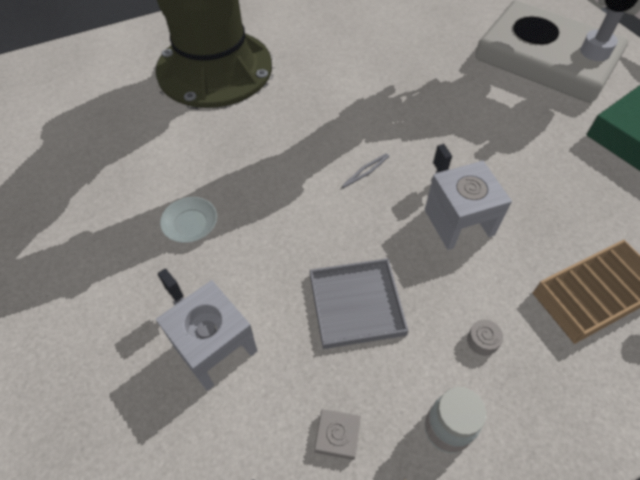

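View pics/top0.png

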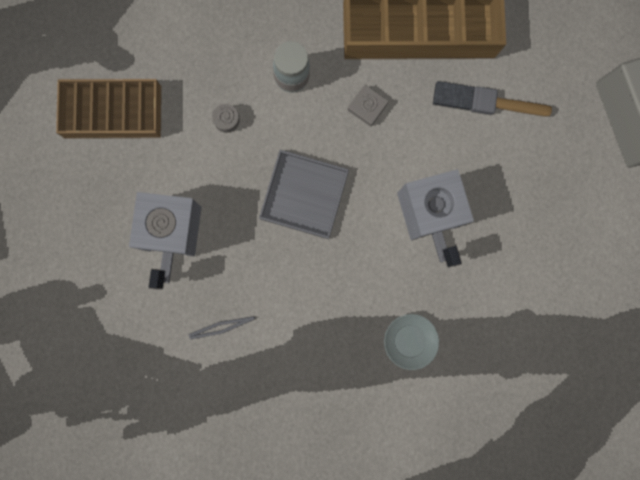

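The full stand is at (161,222) in top and (472,187) in scene. Its handle is at (157,279) in top and (442,157) in scene. The empty stand is at (438,204) in top, and the tray is centred near (306,194). The round twin at (226,117) is loose on the table. Next I'll localise these.

```bash
cat > h.py <<'E'
from station import ctrl, get_state, vision, ticket, models
import cv2, numpy as np
def cloud(n,d):
    ci=vision.camera_info(n);K=np.array(ci["mtx"]);v,u=np.mgrid[:480,:640]
    P=np.stack([(u-K[0,2])/K[0,0]*d,(v-K[1,2])/K[1,1]*d,d],-1)
    return (P-np.array(ci["t"]))@np.array(ci["R"])
def plane(n,px,z):
    ci=vision.camera_info(n);K=np.array(ci["mtx"]);R=np.array(ci["R"]);c=-R.T@np.array(ci["t"])
    r=R.T@np.linalg.inv(K)@np.array([px[0],px[1],1.]);return c+r*(z-c[2])/r[2]
E
python3 - <<'E'
from h import *
for n in ("top","scene"):
    im,d=vision.grab_frame(n); W=cloud(n,d)
    for t in ("cast","lift_handle","tray","spare_handle"):
        ms=models.masks_of(n,t)
        for m in ms[:3]:
            M=m["mask"]&(d>0); P=W[M]
            z=P[:,2]; hi=np.percentile(z,95)
            Q=P[z>hi-0.006]
            print(n,t,round(m["p"],2),np.round(m["point"]),M.sum(),"med",np.round(np.median(P,0),4),"zhi",round(hi,4),"topmean",np.round(Q.mean(0),4))
            if t in("tray","cast"):
                for zz in ((0.016,) if t=="tray" else (0.088,)):
                    c,_=cv2.findContours(m["mask"].astype(np.uint8),0,2) [:2]
                    c=max(c,key=cv2.contourArea)[:,0]
                    g=np.array([plane(n,p,zz)[:2] for p in c],np.float32)
                    print("  rect",cv2.minAreaRect(g))
    # block tops
    for nm,y in(("full",0.26),("spare",-0.2)):
        for s in (1,-1):
            pass
    M=(np.abs(W[...,2]-0.088)<0.006)&(d>0)
    k,l,st,c=cv2.connectedComponentsWithStats(M.astype(np.uint8))
    for i in range(1,k):
        if st[i,4]>400: 
            P=W[l==i]; print("  blk",st[i],cv2.minAreaRect(P[:,:2].astype(np.float32)),P.mean(0).round(4))
E
```

```text
top cast 0.83 [160. 225.] 679 med [0.5431 0.2186 0.0874] zhi 0.0902 topmean [0.5428 0.219  0.0875]
  rect ((0.5426064729690552, 0.21828167140483856), (0.04385429248213768, 0.042811814695596695), 63.884185791015625)
top lift_handle 0.57 [162. 272.] 625 med [0.4675 0.2257 0.0185] zhi 0.0824 topmean [0.4593 0.2295 0.0808]
top tray 0.75 [306. 194.] 5321 med [0.5971 0.0025 0.0035] zhi 0.0154 topmean [0.5976 0.0024 0.0145]
  rect ((0.5951598286628723, 0.0029362812638282776), (0.1206529513001442, 0.12316017597913742), 72.73377227783203)
top spare_handle 0.78 [442. 244.] 755 med [ 0.5026 -0.218   0.0649] zhi 0.086 topmean [ 0.4861 -0.2247  0.0847]
  blk [274  41  34  33 804] ((0.7998203039169312, 0.020524874329566956), (0.05214729905128479, 0.051086872816085815), 34.10617446899414) [0.8    0.0207 0.0845]
  blk [620  58  20  60 642] ((0.7499384880065918, -0.5146592259407043), (0.03151692822575569, 0.09660821408033371), 85.82572174072266) [ 0.7585 -0.5178  0.088 ]
  blk [ 405  170   69   67 2333] ((0.5688328146934509, -0.20421499013900757), (0.08444053679704666, 0.08589405566453934), 14.590234
[... 815 characters left out ...]
0.086 topmean [ 0.4878 -0.2264  0.0846]
  blk [170  26  75  30 445] ((0.040772873908281326, -0.007439285516738892), (0.13848349452018738, 0.06272359937429428), 77.62828826904297) [ 0.0533 -0.0107  0.0876]
  blk [ 433  160   79   59 2711] ((0.5423091053962708, 0.21809007227420807), (0.08570362627506256, 0.08621054142713547), 82.85919952392578) [0.5442 0.2166 0.0867]
  blk [ 155  279   96   90 3464] ((0.5674495100975037, -0.20497602224349976), (0.08650146424770355, 0.08416854590177536), 14.510221481323242) [ 0.5703 -0.2055  0.0868]
  blk [ 438  387   48   48 1717] ((0.8000559210777283, 0.01934725046157837), (0.052279140800237656, 0.051732487976551056), 27.26429557800293) [0.8003 0.019  0.084 ]
```

Both cameras agree. The block centre is (0.5427,0.2185) and the stand yaw is about -7.3°. The handle is at (0.459,0.229), and its top at 0.081 means it is fully down. The tray is at (0.597,0.0015) with a yaw of about -17°. Next is gripping the handle.

```bash
cat >> h.py <<'E'
def qy(deg):  # tool down, jaw axis (tool y) at angle deg in world
    a=np.radians((deg+90)/2); return [0,float(np.cos(a)),float(np.sin(a)),0]
def rep(m=""):
    s=get_state(); print(m,"t",round(float(s["time"]),2),"tcp",np.round(s["tcp_pos"],4),"F",np.round(s["contact_force"],1),"w",round(float(s["width"]),4)); return s
HX,HY=0.459,0.2288
E
python3 - <<'E'
from h import *
q=qy(82.7)
ctrl.movep([HX,HY,0.16],q); rep("above")
im,d=vision.grab_frame("wrist"); cv2.imwrite("pics/w1.png",im)
im,d=vision.grab_frame("scene"); cv2.imwrite("pics/s1.png",im)
E
```

```text
above t 2.79 tcp [0.4587 0.2302 0.1602] F [-0.   0.4  0.5] w 0.0854
```

View pics/w1.png

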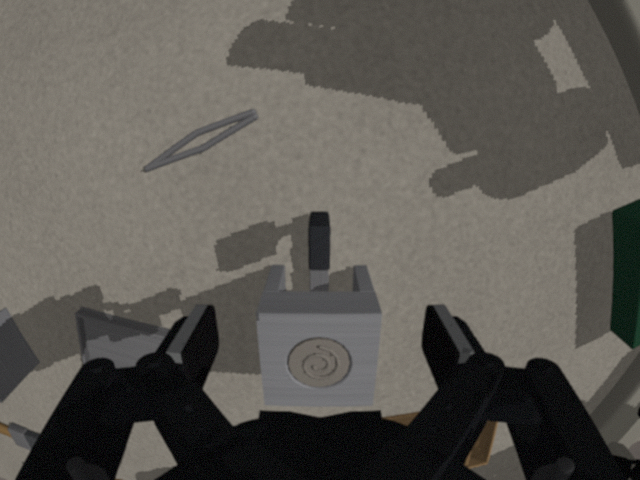

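View pics/s1.png

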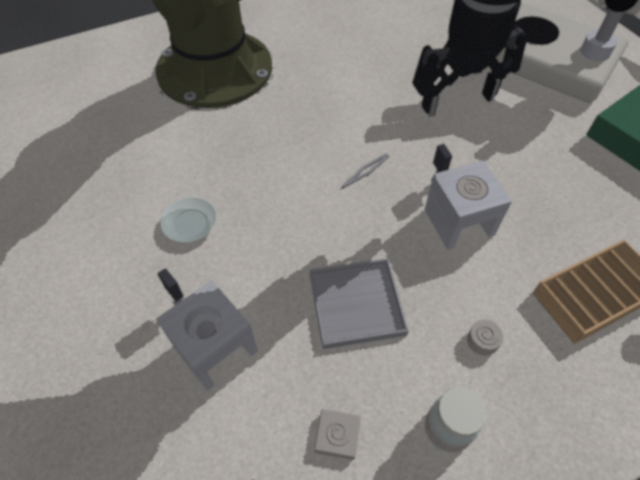

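In the wrist view the handle tab is at (319,240), centred between the jaws and square to them. In the scene view the gripper is at (460,90). I'll check that against a projection before descending.

```bash
python3 - <<'E'
from h import *
from scipy.spatial.transform import Rotation as Ro
ci=vision.camera_info("scene");s=get_state()
for p in (s["tcp_pos"],[HX,HY,0.082],[HX,HY,0.07]):
    c=np.array(ci["R"])@np.array(p)+ci["t"];x=np.array(ci["mtx"])@c;print(x[:2]/x[2])
w=vision.camera_info("wrist");H=np.array(w["hand_eye"]);K=np.array(w["mtx"]);print(H.round(3).tolist(),K[0])
q=s["eef_rot"];R=Ro.from_quat([q[1],q[2],q[3],q[0]]).as_matrix()
def pw(p):
    c=np.linalg.inv(H)@np.append(R.T@(np.array(p)-s["tcp_pos"]),1);c=c[:3]
    th=np.arctan2(np.hypot(c[0],c[1]),c[2]);f=K[0,0]*th/np.hypot(c[0],c[1]);return K[0,2]+f*c[0],K[1,2]+f*c[1]
print("yaw y-axis",np.degrees(np.arctan2(R[1,1],R[0,1])))
for p in ([HX,HY,0.082],[HX,HY,0.04],[0.5427,0.2185,0.088],s["tcp_pos"]):print(np.round(pw(p),1))
E
```

```text
[455.56647743 111.20670102]
[444.28341404 149.8473543 ]
[442.79545629 155.1777485 ]
[[-0.0, -0.952, -0.306, 0.078], [1.0, -0.001, 0.0, -0.001], [-0.001, -0.306, 0.952, -0.143], [0.0, 0.0, 0.0, 1.0]] [371.64829954   0.         319.79918149]
yaw y-axis 82.80995083113362
[318.7 250.1]
[318.8 231. ]
[319.2 364.1]
[321.2 309. ]
```

The projections match: tab top predicted (319,250), cast predicted (319,364) against (318,362) seen. I'll descend, grip and lift.

```bash
python3 - <<'E'
from h import *
ctrl.movel([HX,HY,0.0515],max_speed=0.08); s=rep("down")
if np.abs(s["contact_force"]).max()<8:
    ctrl.close_gripper(50); rep("closed")
im,d=vision.grab_frame("scene"); cv2.imwrite("pics/s2.png",im[:350,250:])
E
```

```text
down t 4.4 tcp [0.4593 0.229  0.0519] F [ 0.3 -0.1 -0.7] w 0.085
closed t 5.05 tcp [0.4591 0.2295 0.0517] F [-0.3  2.5  2.5] w 0.013
```

View pics/s2.png

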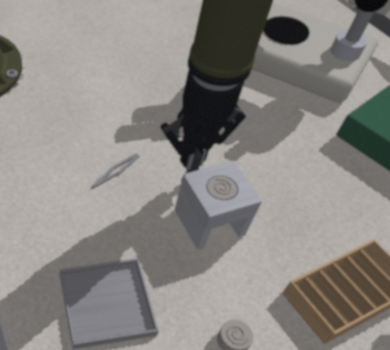

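The fingers are closed on the tab at about (192,160) in the crop, with a width of 13 mm. Now the lift, in steps.

```bash
python3 - <<'E'
from h import *
z0=float(get_state()["tcp_pos"][2])
for dz in (0.012,0.032,0.035,0.0365):
    p=get_state()["tcp_pos"]
    ctrl.movel([HX,HY,z0+dz],max_speed=0.05); s=rep(dz)
    if abs(s["contact_force"][2])>35: break
im,d=vision.grab_frame("scene"); cv2.imwrite("pics/s3.png",im[:350,250:])
W=cloud("scene",d)
ms=models.masks_of("scene","cast")
for m in ms[:3]:
    P=W[m["mask"]&(d>0)]; print(round(m["p"],2),m["point"],np.median(P,0).round(4))
E
```

```text
0.012 t 5.49 tcp [0.4591 0.2294 0.064 ] F [-0.6  4.2  1.3] w 0.0133
0.032 t 6.04 tcp [0.4591 0.2294 0.0839] F [-0.7  4.9  1.9] w 0.0127
0.035 t 6.29 tcp [0.4591 0.2294 0.0867] F [-0.6  5.7  1.7] w 0.0131
0.0365 t 6.54 tcp [0.4591 0.2294 0.0878] F [ 1.6  5.5 -4.4] w 0.0132
0.91 [471.4, 178.1] [0.5467 0.2124 0.1223]
```

View pics/s3.png

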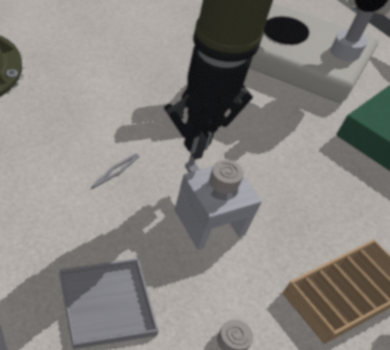

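The cast, at (227,178) in the crop, stands clear of the pocket on the rod with its top at about 0.122. The handle is at its stop. I'll release and re-measure the cast.

```bash
python3 - <<'E'
from h import *
ctrl.ungrasp(); rep("open")
ctrl.movel([HX,HY,0.19],max_speed=0.15); rep("up")
for n in ("top","scene"):
    im,d=vision.grab_frame(n); cv2.imwrite(f"pics/{n}4.png",im)
    W=cloud(n,d)
    for m in models.masks_of(n,"cast")[:2]:
        P=W[m["mask"]&(d>0)]; Q=P[P[:,2]>0.118]
        print(n,round(m["p"],2),m["point"],np.median(P,0).round(4),len(Q), cv2.minEnclosingCircle(Q[:,:2].astype(np.float32)) if len(Q)>5 else None, np.percentile(P[:,2],90).round(4), Q.mean(0).round(4))
    for m in models.masks_of(n,"lift_handle")[:1]:
        P=W[m["mask"]&(d>0)]; print("handle",round(m["p"],2),m["point"],np.percentile(P[:,2],95).round(4))
E
```

```text
open t 7.33 tcp [0.459  0.2288 0.0882] F [0.4 0.6 0.4] w 0.0852
up t 8.16 tcp [0.4586 0.2285 0.1893] F [ 0.9  0.3 -0.1] w 0.0857
top 0.75 [155.3, 222.6] [0.5418 0.217  0.1231] 729 ((0.5427225828170776, 0.21892495453357697), 0.022138584405183792) 0.1252 [0.5425 0.2188 0.1233]
handle 0.73 [160.3, 259.4] 0.054
scene 0.81 [474.8, 177.0] [0.5468 0.213  0.1222] 628 ((0.5433364510536194, 0.21878549456596375), 0.023176608607172966) 0.1241 [0.5437 0.2166 0.1229]
handle 0.86 [444.6, 146.8] 0.1172
```

View pics/scene4.png

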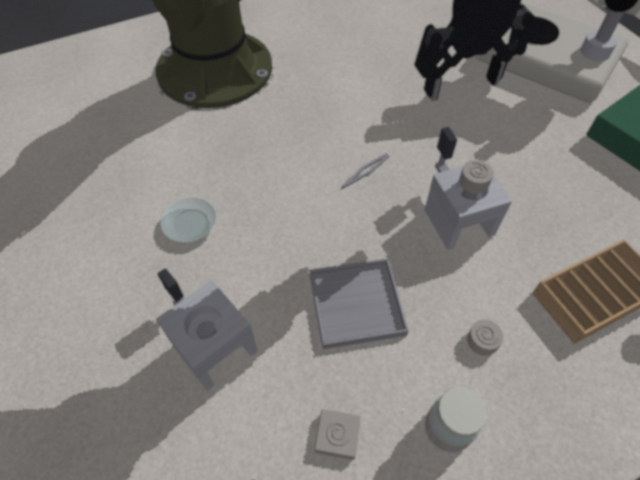

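The handle stayed up (top at 0.117) and the cast is at (0.5428,0.2186). Now the cast grasp.

```bash
python3 - <<'E'
from h import *
ctrl.movel([0.5428,0.2186,0.19]); rep()
ctrl.movel([0.5428,0.2186,0.102],max_speed=0.07); s=rep("down")
if np.abs(s["contact_force"]).max()<8:
    ctrl.close_gripper(25); rep("closed")
im,d=vision.grab_frame("wrist"); cv2.imwrite("pics/w5.png",im)
im,d=vision.grab_frame("scene"); cv2.imwrite("pics/s5.png",im)
E
```

```text
t 9.18 tcp [0.5419 0.2188 0.1897] F [-0.1  0.5  0.4] w 0.0856
down t 10.58 tcp [0.5431 0.2188 0.1025] F [-0.4  1.   0.4] w 0.0856
closed t 11.05 tcp [0.5429 0.2186 0.1022] F [-0.2 -0.3  1.5] w 0.0423
```

View pics/w5.png

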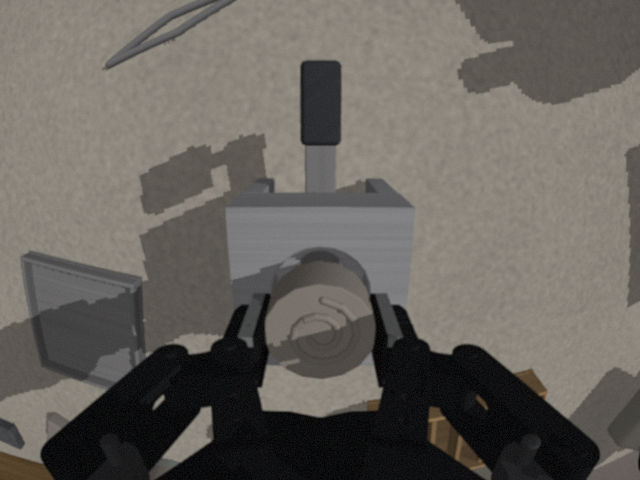

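View pics/s5.png

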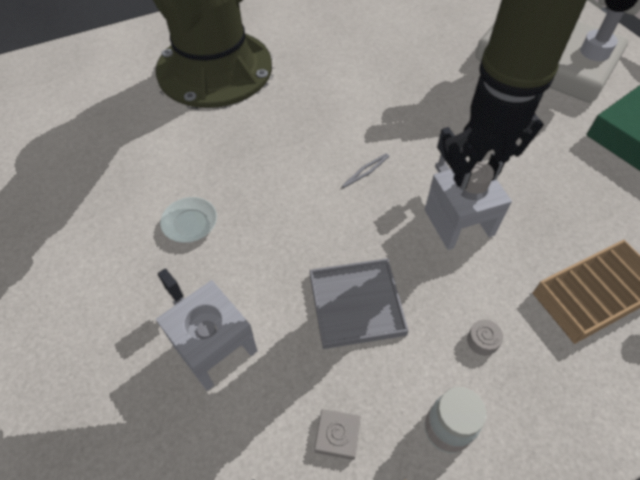

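The cast sits between the pads, at (320,320) in the wrist view, with a width of 42 mm. I'll lift, rotate 45° to the tray so the opening fingers clear its walls, and descend.

```bash
python3 - <<'E'
from h import *
ctrl.movel([0.5428,0.2186,0.17],max_speed=0.1); rep("lift")
q=qy(118); print(ctrl.ik([0.597,0.0015,0.13],q))
ctrl.movep([0.597,0.0015,0.15],q); rep("tray")
ctrl.movel([0.597,0.0015,0.06],max_speed=0.1); rep("low")
im,d=vision.grab_frame("wrist"); cv2.imwrite("pics/w6.png",im)
im,d=vision.grab_frame("scene"); cv2.imwrite("pics/s6.png",im)
E
```

```text
lift t 11.98 tcp [0.5424 0.2184 0.1694] F [ 0.3 -0.  -1.3] w 0.042
[ 0.13185729  0.56417622 -0.27775273  1.71361644  0.18978864  0.89018536
  1.83461581]
tray t 12.88 tcp [0.5968 0.003  0.1497] F [-0.6  0.9 -0.1] w 0.0419
low t 13.93 tcp [0.5975 0.0017 0.0606] F [-0.4 -0.1 -0.5] w 0.0421
```

View pics/w6.png

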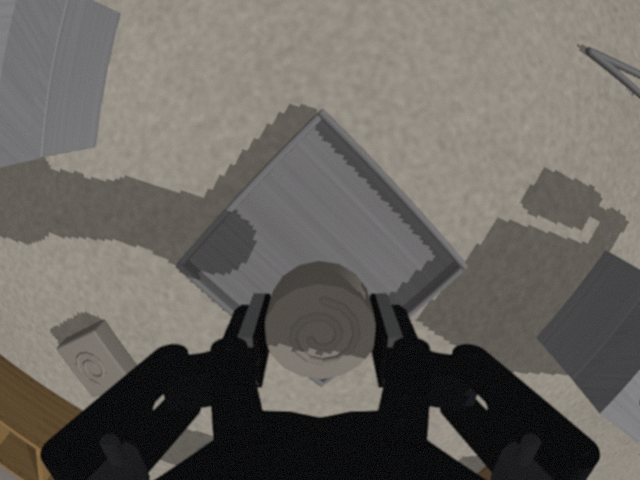

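View pics/s6.png

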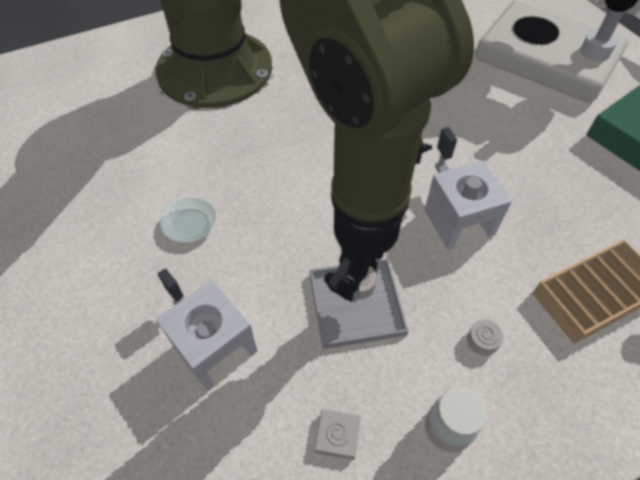

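The tray diagonal lines up with the jaws and the cast is held level over the tray. Now the descent with contact sensing.

```bash
python3 - <<'E'
from h import *
X,Y=0.597,0.0015
ctrl.movel([X,Y,0.012],max_speed=0.06); s=rep("pre"); f0=s["contact_force"][2]
z=0.012
while z>0.0035:
    z-=0.001; ctrl.movel([X,Y,z],max_speed=0.02); s=rep(round(z,4))
    if s["contact_force"][2]-f0>5: break
im,d=vision.grab_frame("scene"); cv2.imwrite("pics/s7.png",im)
E
```

```text
pre t 14.98 tcp [0.5973 0.0015 0.0122] F [ 0.5 -1.   0.3] w 0.0423
0.011 t 15.23 tcp [0.5972 0.0015 0.0113] F [-0.1  1.   0.1] w 0.0417
0.01 t 15.48 tcp [0.597  0.0015 0.01  ] F [ 0.4 -0.5 -0.9] w 0.042
0.009 t 15.73 tcp [0.5969 0.0015 0.0089] F [ 0.7 -0.1 -0.3] w 0.0418
0.008 t 15.98 tcp [0.5969 0.0015 0.0079] F [-0.9  0.6 -0.7] w 0.0419
0.007 t 16.23 tcp [0.5969 0.0015 0.0069] F [-0.3  1.2 -0.5] w 0.0417
0.006 t 16.48 tcp [0.5971 0.0015 0.0064] F [-1.5 -0.   3.8] w 0.042
0.005 t 16.73 tcp [0.5972 0.0015 0.0063] F [-3.9 -0.2 13.2] w 0.0421
```

View pics/s7.png

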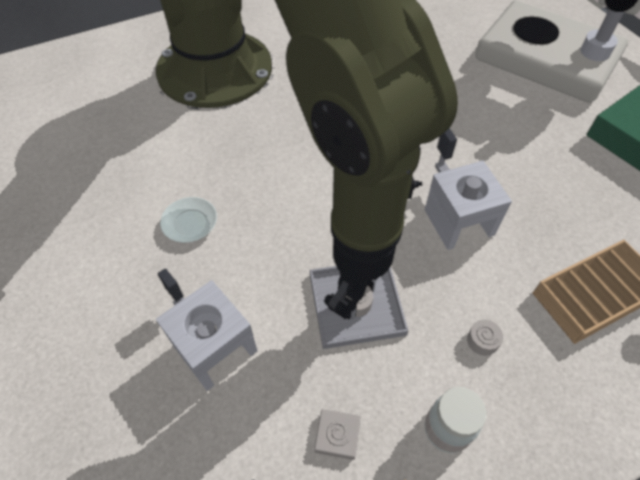

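Contact came at TCP z = 0.0064, close to the expected 0.0062, so the cast is on the floor. I'll relax 1 mm, release, retreat and check.

```bash
python3 - <<'E'
from h import *
X,Y=0.597,0.0015
ctrl.movel([X,Y,0.006],max_speed=0.02); rep()
ctrl.ungrasp(); rep("open")
ctrl.movel([X,Y,0.18],max_speed=0.12); rep("up")
ctrl.movep([0.45,0.10,0.25],qy(100)); ctrl.pause(0.3); rep("away")
for n in ("top","scene"):
    im,d=vision.grab_frame(n); cv2.imwrite(f"pics/{n}8.png",im); W=cloud(n,d)
    for t in ("cast","tray","spare_handle","lift_handle"):
        for m in models.masks_of(n,t)[:2]:
            P=W[m["mask"]&(d>0)]; print(n,t,round(m["p"],2),np.round(m["point"]),np.median(P,0).round(4),"z5/95",np.percentile(P[:,2],[5,95]).round(4))
    # disc top plane tilt
    M=(np.hypot(W[...,0]-X,W[...,1]-Y)<0.018)&(W[...,2]>0.02)&(W[...,2]<0.04)&(d>0)
    P=W[M]; A=np.c_[P[:,:2]-P[:,:2].mean(0),np.ones(len(P))]; c=np.linalg.lstsq(A,P[:,2],rcond=None)[0]
    print("tilt deg",np.degrees(c[:2]).round(2),"ztop",c[2].round(4),len(P))
E
```

```text
t 17.03 tcp [0.5973 0.0015 0.0064] F [-1.4  0.4  6.9] w 0.042
open t 17.53 tcp [0.597  0.0015 0.0059] F [ 0.  -0.4  0.2] w 0.0854
up t 19.13 tcp [0.5966 0.0015 0.1793] F [ 0.5  0.8 -0.1] w 0.0853
away t 20.22 tcp [0.4505 0.0994 0.2493] F [-0.8 -0.1  0.3] w 0.0858
top cast 0.58 [305. 193.] [0.5956 0.0023 0.0274] z5/95 [0.0207 0.0303]
top tray 0.57 [295. 204.] [0.5954 0.0031 0.0036] z5/95 [0.0003 0.0156]
top spare_handle 0.77 [440. 246.] [ 0.5011 -0.218   0.065 ] z5/95 [0.0155 0.0861]
tilt deg [-0.12  0.88] ztop 0.0277 383
scene cast 0.95 [353. 298.] [ 0.6004 -0.0014  0.0266] z5/95 [0.0045 0.0289]
scene tray 0.84 [361. 317.] [6.028e-01 1.000e-04 3.400e-03] z5/95 [0.0012 0.0151]
scene spare_handle 0.85 [175. 293.] [ 0.4999 -0.221   0.0677] z5/95 [0.0453 0.0859]
scene lift_handle 0.64 [449. 156.] [0.471  0.223  0.0938] z5/95 [0.0496 0.1167]
tilt deg [-0.84  1.03] ztop 0.0274 462
```

View pics/scene8.png

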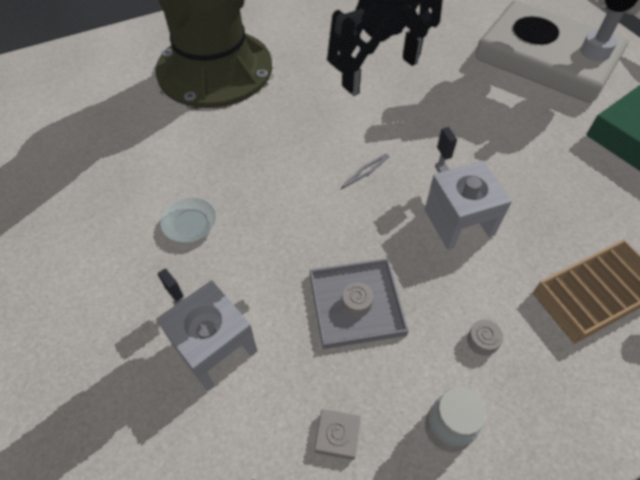

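View pics/top8.png

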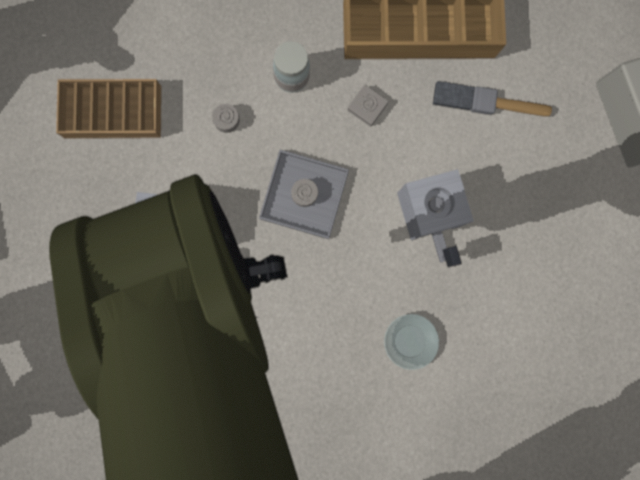

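The cast lies flat in the tray centre, at (357,297) in scene and (305,192) in top. Its top is at 0.0275, against the expected 0.028. The tray, the spare handle and the twin are where they started.

```bash
python3 - <<'E'
from h import *
ticket.close_job(); rep("done")
E
```

```text
the job is handed in; nothing more can be done
the job is handed in; nothing more can be done
```

The cast is now lying flat near the centre of the steel tray, and I handed the job in just after 20 s on the robot's clock. I raised the full stand's handle about 36 mm to its stop, which pushed the cast clear of the pocket. Then I gripped the cast, lowered it until I felt it touch the tray floor, released it and moved the arm away.

- **Cast:** its top measured about 27.5 mm above the table, against about 28 mm expected for resting on the tray floor. Measured tilt was about 1°, which I take as camera noise.
- **Tray:** it sits flat and in the same place as before.
- **Empty stand's handle:** it did not move; the top read 0.086 m before and after.
- **Raised handle:** it stayed up, with its top at 0.117 m in the scene camera.
- **Force:** the highest reading I printed was about 13 N, when the cast touched the tray floor; readings were taken only between moves.

**Failed or off:**
- In the last top view the arm hid the full stand, so the raised handle was confirmed there by the scene camera only. An earlier top view, after the lift, also misread that handle at 0.054 m.
- The state readout after hand-in was refused, so I have no measurements from that final second.

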